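Free the stuck lid of a gasketed consumables box and hold it ajar

TASK

The red lid of the grey consumables box has stuck to its gasket. Take the yellow-handled brush from its stand, dip its tip well into the steel cup, dab it on the ledge at the middle of the box's front seam, and put it back upright in the stand with its collar resting on top. Then take the lid by its black knob, pull until it breaks free without flinging it open, and finish while still holding the knob, the lid steady and only slightly ajar, its front edge about 3 cm up, with nothing else on the bench knocked out of place.

Things in the scene. Friction and masses are not known exactly. Their poses are not given: they have to be found in the camera images.
- stand: aluminium block 80 x 80 x 90 mm fixed to the bench, the brush stands in a hole in its top; origin: centre of its underside, z up
- stand_hole0 (a point): centre of the mouth of the stand's round hole (20 mm wide, 85 mm deep, 3 mm chamfer), 90 mm above the bench
- brush: loose brush 151 mm long, about 70 g, upright in the stand at the start (its tip 15 mm above the bench). From the tip up its own z axis: round bristle tip 12 mm wide and 22 mm long, steel shank 8 mm wide, round collar 34 mm wide from 75 to 81 mm, square yellow handle 16 x 16 mm from 81 to 151 mm with flats facing its x and y axes. Origin: centre of the tip's end
- brush_tip (a point): the end of the brush's bristle tip
- brush_grip (a point): on the brush's axis 125 mm above the tip: where to grip the handle
- brush_collar (a point): centre of the underside of the brush's collar, 75 mm above the tip; it lies on the stand's hole when the brush is home
- cup: open steel cup, 84 mm wide at the rim, 70 mm high, 4 mm wall, 300 g, loose; origin: centre of its underside; it and the stand may have swapped sides
- cup_rim (a point): centre of the cup's mouth, 70 mm above its underside
- drybox: grey steel box fixed to the bench, 200 (x) x 160 (y) x 95 mm, with a red lid 12 mm thick hinged along its far (+x) top rim. A grey ledge juts 34 mm from its front (-x) face, its top 90 mm above the bench. Origin: centre of its underside; -x points to its front
- seam_front (a point): point on top of the ledge, 12 mm in front of the middle of the lid's front edge, 90 mm above the bench: where to dab
- knob_mid (a point): middle of the black round upright knob on the lid near its front edge: 28 mm wide, 38 mm high, from 107 to 145 mm above the bench when shut, 178 mm from the hinge line; this point lies on its axis 22 mm above the lid's top; its z axis is the lid's normal
- lid (a joint): opening of the lid, rad: 0 shut, grows as the front edge rises (0.15 is 30 mm at the front edge, 200 mm from the hinge; stop at 0.5). The gasket gives about 4 mm at the front edge while the upward pull at the knob builds to a peak of about 17 N, then lets go; past 12 mm only the lid's weight is left, about 3 N at the knob, and it falls shut if let go
- lid_hinge (a point): middle of the lid's hinge line, which runs along the box's y axis, 95 mm above the bench
- grinder: black and green angle grinder lying on the bench, 280 mm long, 75 mm high; bystander; origin on its underside
- hammer: hammer 250 mm long lying on the bench; bystander
- flap_disc: flat grinding disc 115 mm wide, 12 mm thick; bystander; origin: centre of its underside
- square: red magnetic welding square, about 110 x 100 x 20 mm; bystander; origin on its underside
- tin: blue tin 68 mm wide, 70 mm high; bystander; origin: centre of its underside
- plates: stack of three rusty and blued steel plates, about 130 x 160 x 18 mm; bystander; origin: centre of its underside
- rule: steel rule 300 x 30 x 4 mm; bystander; origin: centre of its underside
Mind the look-alikes: they are no part of the job. What is shaped like the stand but green, orange or turquoise is not meant.

How it is judged (in metres and radians):
On the way, in this order (a step that is already met when the one before it is completed fails the run):
1. the held brush's tip is inside the cup, at least 15 mm below its rim (contact force between the fingers and brush above 0.5 N and horizontal distance between brush_tip and cup_rim below 0.036 m and z of brush_tip in the frame of cup_rim below -0.015 m), for 0.1 s.
2. the held brush's tip touches the box within 30 mm of the middle of the front seam (contact force between the fingers and brush above 0.5 N and distance between brush_tip and seam_front below 0.03 m and contact force between brush and drybox above 0.2 N), for 0.05 s.
3. the brush is back upright in the stand, collar on its top, let go (horizontal distance between brush_collar and stand_hole0 below 0.011 m and z of brush_collar in the frame of stand below 0.096 m and angle between brush's own z axis and vertical below 0.12 rad and contact force between the fingers and brush below 0.05 N), for 0.2 s.
4. the lid has broken free of its gasket, held by the knob (value of joint lid above 0.075 rad and contact force between the fingers and knob above 1 N), for 0.2 s.
At the end, for the whole second after the job is handed in: The brush stands in its stand (axis within 11 mm of the hole, collar within 6 mm of the top, tilt under 0.12 rad), untouched; the cup is upright; the robot grips the knob (over 1 N) and holds the lid steady (under 0.03 rad/s) at 0.09 to 0.24 rad, its front edge 18 to 48 mm up (all of step 3 and value of joint lid between 0.09 and 0.24 rad and velocity of joint lid between -0.03 and 0.03 rad/s and contact force between the fingers and knob above 1 N and contact force between brush and drybox below 0.01 N and angle between cup's own z axis and vertical below 0.1 rad); the arm keeps its last pose, push and grip.
It fails at once if the lid is flung open beyond 0.38 rad (value of joint lid above 0.38 rad).
It fails at once if the cup is tipped or pushed more than 40 mm (distance of cup from where it was at the start of the episode above 0.04 m or angle between cup's own z axis and vertical above 0.5 rad).
It fails at once if a bystander is moved more than 30 mm (distance of any of grinder, hammer, flap_disc, square, tin, plates, rule from where it was at the start of the episode above 0.03 m).
It also fails if it takes over 62 s, if anything falls off the work surface, if the arm or the gripper's body presses on something with over 40 N, if the wrist force passes 120 N, or if a joint passes its speed limit or range.

ROBOT

A 6-joint arm with a two-finger parallel gripper is mounted at the origin on the work surface. World frame = base frame: x ahead of the robot, y to its left, z up, the work surface at z = 0. Lengths are in mm, angles in rad, forces in N, time in s.
With the tool pointing down it reaches from about 350 to 975 mm from the base axis. Payload 7.1 kg.
Tool frame: the origin (TCP) lies midway between the tips of the shut fingers; the grasp point (between the pads) lies 19 mm behind it (ctrl.grip_depth is the distance from the TCP to the grasp point, in mm); z points along the fingers, y is the line along which they close (so a half turn about z gives the same grasp; the last joint's range is limited). The gripper opens to 88 mm and grips with 3 to 60 N. Pads are 20 mm wide; open, the fingers measure 115 mm over their backs; the gripper's body (75 mm by 178 mm) begins 61 mm behind the grasp point.
Start: joints at [-1.274, 0.423, 1.63, -0, 1.089, -0.019], TCP at [194.128, -594.07, 222.675] pointing down, gripper open.
Joint ranges: [-3, 3], [-0.9, 2.11], [0.09, 2.58], [-1.31, 4.45], [0.11, 2.69], [-2.54, 2.54]. Speed limits (rad/s): [2.39, 2.39, 3.01, 3.14, 3.14, 3.14].

INTERFACE

Orientations are given as a rotation vector (axis times angle).
In Python, from workcell import ctrl, cams gives the robot as it stands.
- The arm moves only by the tool move_arm, never from a script. Its argument "steps" is a list of rows, each a list of 3 entries, a list of its own where there are three numbers: the shift along the tool's x, y, z in units of 25 mm (1.0 is 25 mm), then the turn about the tool's z in units of 5 degrees (1.0 is 5 degrees), then the closure, from 0 (fully open) to 1 (shut). A call has 1 to 20 rows; each row shifts and turns the commanded pose from where the row before left it, along the tool's axes as they then stand; what a row does not reach is not made up. A row lasts 1/12 s, in which the tool goes at most 41.7 mm and 7.16 degrees, less where a joint would pass 70% of its speed; a pose out of reach is approached as far as the arm can. A call is refused whole if a number of a shift passes 1 or a number of a turn 1, either way. A call with a gripper value outside its range is refused whole. The fingers move at their own pace and stop on an object; the grip force is fixed at half the most. Time passes only in rows, so rows that do not move let the fingers close. It gives the time, the measured TCP pose, the force, the opening and the grip force at its end, in the units of the state.
- ctrl.get_obs(): the state, without advancing time (a new reading comes with each control period).
- cams.get_image(name): name is "scene" or "top" or "wrist"; returns a dict with "image" (480x640x3 uint8, red, green, blue), "camera_matrix" (3x3 intrinsics, pixels), "xyz" and "rotation" of the camera in the world; the wrist camera has in their place "mount" (4x4, takes a point from camera to tool coordinates, whose origin is the TCP and whose axes are the flange's). Camera axes: x right, y down, z forward; pixel columns grow to the right and rows downward; lengths in mm; the calibration is good to about 2 mm. A picture is of the moment at which its call begins: read the wrist's pose just before it. There is no depth.
- ctrl.close_job(): hands the job in; it is judged then, once.
Trained networks look in the newest picture that a camera, given by its name, has taken for a name from the list of things; names that differ only in an ending like _2 or _b are one class to them, and where a whole thing is asked for, a point or a joint stands for the part that bears it (a point fixed in the world has none). Each returns a list of dicts, best first, with "p" (0 to 1); they miss things now and then, are a little off and sometimes report something else, mostly with a low value. They report only what shows in the picture. A call takes as long as a camera call. They do not tell look-alikes from the thing itself.
- cams.boxes_of(camera, thing): "rect" ([centre column, centre row, width, height] in pixels, round what is visible of it).
- cams.cut_out(camera, thing): "pixels" (480x640 bool, what is visible of it) and "rect" ([centre column, centre row, width, height] in pixels, round what is visible of it).
The state is a dict: "t": time; "qpos": joint angles; "qvel": joint speeds; "joint_torque": joint torques, N m; "ee_pos": TCP position; "orientation": TCP orientation; "ft_force": force on the tool from outside, world axes, zero at the start; "moment": the same for the moment, N m; "width": finger opening in mm; "grasp_force": force on a finger pad.
Only numpy, scipy, OpenCV 4.12 (cv2) and the standard library are available. Lean on these libraries where they do the work, as an engineer would, in place of code of your own. Each camera call takes 0.05 s, during which the arm holds its last target. There are 200 camera calls.

## Working session

There is one attempt and no reset: what is moved stays moved. The work goes in short steps, Python scripts to look and compute and a tool call to move; the robot and the scene stay as the last step left them, time stands still between calls to the robot, and variables do not carry over. Pictures are saved under pics/ and viewed, at most 14 in all, crops included, and the job is handed in when it is done.

Besides the shell and the picture viewer there is one more tool, called after "Request:" by a JSON object that holds its "name" and its "arguments". move_arm: Moves the arm, as the interface text tells. Its arguments: {"type":"object","properties":{"steps":{"type":"array"}},"required":["steps"]}

```bash
mkdir -p pics; ls; cat > h.py <<'E'
import numpy as np, cv2
from scipy.spatial.transform import Rotation as R
from workcell import ctrl, cams
def save(n,im): cv2.imwrite('pics/'+n+'.png',im[...,::-1])
def campose(name,d,o):
    if 'mount' in d:
        T=np.eye(4);T[:3,:3]=R.from_rotvec(o['orientation']).as_matrix();T[:3,3]=o['ee_pos'];M=T@np.array(d['mount']);return M[:3,:3],M[:3,3]
    return np.array(d['rotation']).reshape(3,3),np.array(d['xyz'])
def ray(K,Rc,c,uv):
    v=Rc@np.linalg.inv(K)@np.array([uv[0],uv[1],1.]);return c,v/np.linalg.norm(v)
def atz(r,z): c,v=r;return c+v*(z-c[2])/v[2]
def tri(rs):
    A=np.zeros((3,3));b=np.zeros(3)
    for c,v in rs: P=np.eye(3)-np.outer(v,v);A+=P;b+=P@c
    return np.linalg.solve(A,b)
def proj(K,Rc,c,p):
    q=K@(Rc.T@(np.array(p)-c));return q[:2]/q[2]
E
python3 - <<'E'
from h import *
o=ctrl.get_obs();print(o)
for n in ['scene','top','wrist']:
    d=cams.get_image(n);save(n+'0',d['image']);K=np.array(d['camera_matrix']);Rc,c=campose(n,d,o)
    print(n,K.tolist(),c.round(1).tolist(),R.from_matrix(Rc).as_rotvec().round(3).tolist())
    for t in ['stand','brush','cup','drybox','knob_mid','lid','grinder','hammer','tin','flap_disc','square','plates','rule']:
        print(t,[(round(x['p'],2),np.round(x['rect']).astype(int).tolist()) for x in cams.boxes_of(n,t)][:3])
E
```

```text
pics
{'t': 0.0, 'qpos': array([-1.27398209e+00,  4.23819221e-01,  1.63068114e+00, -7.30951833e-06,
        1.08858650e+00, -1.89797590e-02]), 'qvel': array([-5.30471061e-04,  1.34022728e-05,  1.14062815e-03, -1.59474655e-03,
       -7.27001409e-04,  1.19910209e-04]), 'joint_torque': array([-1.85790873e-05, -5.44628799e+01, -2.73670632e+01,  6.43976592e-02,
        2.27783946e-02, -1.08557856e-04]), 'ee_pos': array([ 193.98128071, -593.55822601,  221.91867236]), 'orientation': array([-3.10105033e+00, -4.93762137e-01,  3.34916917e-04]), 'ft_force': array([ 0.17031119,  0.33202621, -0.07358933]), 'moment': array([-0.00760188,  0.00738006,  0.00617478]), 'grasp_force': 0.0, 'width': 87.87956461470061}Traceback (most recent call last):
  File "<stdin>", line 4, in <module>
  File "h.py", line 8, in campose
    return np.array(d['rotation']).reshape(3,3),np.array(d['xyz'])
           ~~~~~~~~~~~~~~~~~~~~~~~~~~~~~~~^^^^^
ValueError: cannot reshape array of size 3 into shape (3,3)
```

```bash
sed -i "s/np.array(d\['rotation'\]).reshape(3,3)/R.from_rotvec(d['rotation']).as_matrix()/" h.py
python3 - <<'E'
from h import *
o=ctrl.get_obs()
for n in ['scene','top']:
    d=cams.get_image(n);save(n+'0',d['image']);K=np.array(d['camera_matrix']);Rc,c=campose(n,d,o)
    print(n,K.tolist(),c.round(1).tolist(),Rc.round(3).tolist())
    for t in ['stand','brush','cup','drybox','knob_mid','lid']:
        print(t,[(round(x['p'],2),np.round(x['rect']).astype(int).tolist()) for x in cams.boxes_of(n,t)][:4])
E
```

```text
scene [[539.7148577944444, 0.0, 319.6478591281911], [0.0, 539.7148577944444, 245.54174798456913], [0.0, 0.0, 1.0]] [1310.1, -458.7, 1062.3] [[0.469, 0.641, -0.608], [0.883, -0.334, 0.329], [0.008, -0.691, -0.723]]
stand [(0.78, [389, 168, 42, 44]), (0.69, [410, 198, 40, 47]), (0.69, [440, 230, 41, 49]), (0.56, [368, 212, 40, 52])]
brush [(0.72, [413, 180, 8, 27])]
cup [(0.87, [192, 282, 36, 39]), (0.5, [224, 350, 41, 49]), (0.33, [409, 197, 43, 48]), (0.33, [121, 301, 38, 86])]
drybox [(0.79, [323, 296, 113, 114])]
knob_mid [(0.65, [327, 281, 99, 83])]
lid [(0.92, [326, 283, 106, 85])]
top [[608.1545294922745, 0.0, 312.5581769029665], [0.0, 608.1545294922745, 248.06080647578466], [0.0, 0.0, 1.0]] [344.2, -7.6, 1922.7] [[-0.01, -0.997, 0.077], [-1.0, 0.01, 0.006], [-0.007, -0.077, -0.997]]
stand [(0.94, [251, 278, 36, 30]), (0.74, [207, 280, 33, 34]), (0.66, [205, 325, 34, 29])]
brush [(0.49, [394, 318, 35, 38]), (0.19, [332, 215, 58, 83])]
cup [(0.94, [420, 271, 30, 27])]
drybox [(0.84, [334, 215, 61, 85])]
knob_mid [(0.58, [334, 209, 61, 72])]
lid [(0.9, [332, 210, 63, 70])]
```

View pics/scene0.png

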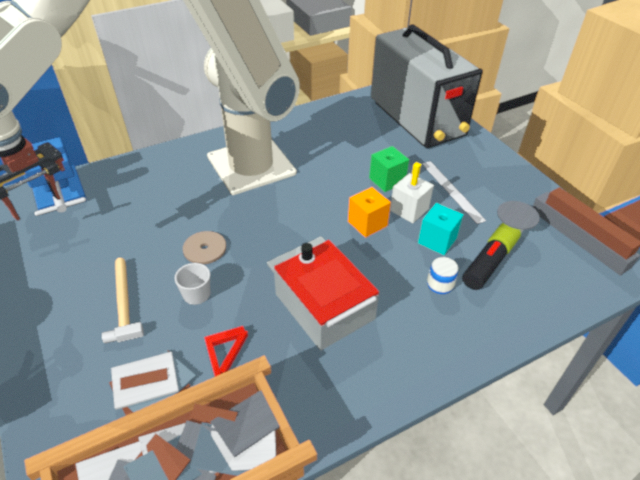

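View pics/top0.png

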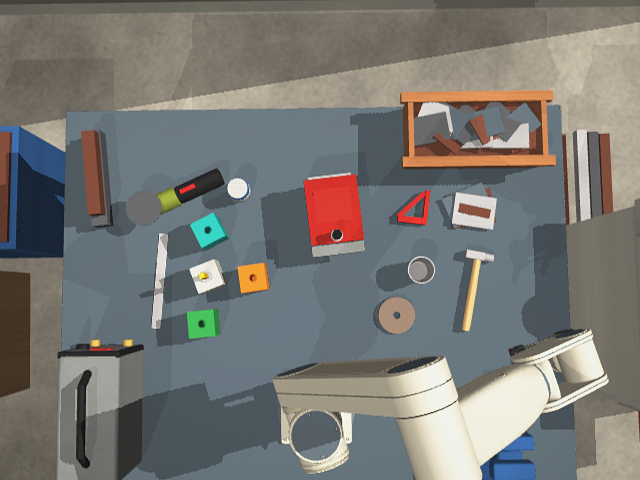

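```bash
python3 - <<'E'
from h import *
o=ctrl.get_obs()
d=cams.get_image('wrist');print(np.round(d['mount'],3).tolist(),np.round(d['camera_matrix'],1).tolist())
D={n:cams.get_image(n) for n in ['scene','top']}
G={n:(np.array(d['camera_matrix']),*campose(n,d,o)) for n,d in D.items()}
for n,d in D.items():
    im=d['image'];hsv=cv2.cvtColor(im,cv2.COLOR_RGB2HSV)
    y=cv2.inRange(hsv,(22,150,120),(32,255,255))
    box=(380,440,150,200) if n=='scene' else (180,225,255,300)
    m=np.zeros_like(y);m[box[2]:box[3],box[0]:box[1]]=255
    ys,xs=np.nonzero(y&m);print(n,'yellow',xs.min(),xs.max(),ys.min(),ys.max(),xs.mean(),ys.mean())
    r=cv2.inRange(hsv,(0,190,120),(6,255,255))|cv2.inRange(hsv,(174,190,120),(180,255,255))
    k,l,s,cc=cv2.connectedComponentsWithStats(r)
    i=1+np.argmax(s[1:,4]);pts=np.argwhere(l==i)[:,::-1].astype(np.float32)
    h=cv2.convexHull(pts);
    for e in (3,5,7): 
        a=cv2.approxPolyDP(h,e,True)[:,0]; print('lid',e,[atz(ray(*G[n],p),107).round(0)[:2].tolist() for p in a])
    # white stand, cup
for n,uv,z in [('top',(202,275),166),('top',(207,277),90),('top',(421,269),70),('top',(336,235),145),('scene',(416,166),166),('scene',(192,271),70),('scene',(306,246),145)]:
    print(n,uv,atz(ray(*G[n],uv),z).round(0))
E
```

```text
[[-0.001, -0.968, -0.251, 67.899], [1.0, -0.001, 0.001, 0.185], [-0.001, -0.251, 0.968, -161.135], [0.0, 0.0, 0.0, 1.0]] [[412.5, 0.0, 315.1], [0.0, 412.5, 242.4], [0.0, 0.0, 1.0]]
scene yellow 380 420 162 199 411.9808917197452 174.98089171974522
lid 3 [[698.0, 22.0], [711.0, -131.0], [518.0, -146.0], [502.0, 3.0]]
lid 5 [[698.0, 22.0], [711.0, -131.0], [518.0, -146.0], [502.0, 3.0]]
lid 7 [[698.0, 22.0], [711.0, -131.0], [518.0, -146.0], [502.0, 3.0]]
top yellow 199 207 273 278 202.70454545454547 275.3636363636364
lid 3 [[513.0, -148.0], [494.0, 5.0], [688.0, 27.0], [705.0, -127.0]]
lid 5 [[513.0, -148.0], [494.0, 5.0], [688.0, 27.0], [705.0, -127.0]]
lid 7 [[513.0, -148.0], [494.0, 5.0], [688.0, 27.0], [705.0, -127.0]]
top (202, 275) [405. 324. 166.]
top (207, 277) [402. 323.  90.]
top (421, 269) [ 420. -326.   70.]
top (336, 235) [519. -66. 145.]
scene (416, 166) [415. 318. 166.]
scene (192, 271) [ 408. -321.   70.]
scene (306, 246) [525. -69. 145.]
```

Request:
{"name": "move_arm", "arguments": {"steps": [[[0,0,-0.4],0.905,0],[[0,0,-0.4],0.905,0],[[0,0,-0.4],0.905,0],[[0,0,-0.4],0.905,0],[[0.8,-0.95,0],0,0],[[0.8,-0.95,0],0,0],[[0.8,-0.95,0],0,0],[[0.8,-0.95,0],0,0],[[0.8,-0.95,0],0,0],[[0.8,-0.95,0],0,0],[[0.8,-0.95,0],0,0],[[0.8,-0.95,0],0,0],[[0.8,-0.95,0],0,0],[[0.8,-0.95,0],0,0],[[0,0,0],0,0],[[0,0,0],0,0]]}}

```text
t: 2.23
ee_pos: [394.9, -355.7, 262.8]
orientation: [3.141, 0.005, 0.0]
ft_force: [-0.4, -0.2, 0.4]
width: 87.9
grasp_force: 0.0
```

```bash
python3 - <<'E'
from h import *
o=ctrl.get_obs();d=cams.get_image('wrist');save('w1',d['image'])
np.savez('v1',im=d['image'],p=o['ee_pos'],r=o['orientation'],m=d['mount'],K=d['camera_matrix'])
for t in ['cup','lid','knob_mid']:
    print(t,[(round(x['p'],2),np.round(x['rect'],1).tolist()) for x in cams.boxes_of('wrist',t)][:3])
E
```

```text
cup [(0.72, [277.4, 186.9, 95.7, 95.3])]
lid [(0.97, [20.0, 37.5, 40.0, 73.1])]
knob_mid [(0.83, [21.1, 35.5, 37.0, 71.0])]
```

View pics/w1.png

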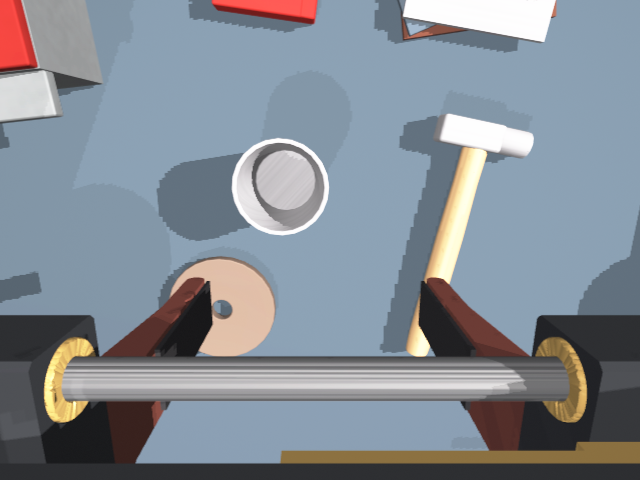

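Request:
{"name": "move_arm", "arguments": {"steps": [[[0.4,-1,0],0,0],[[0.4,-1,0],0,0],[[0.4,-1,0],0,0],[[0.4,-1,0],0,0],[[0.4,-1,0],0,0],[[0.4,-1,0],0,0],[[0.4,-1,0],0,0],[[0.4,-1,0],0,0],[[0,0,0],0,0],[[0,0,0],0,0]]}}

```text
t: 3.27
ee_pos: [474.2, -156.7, 262.7]
orientation: [3.141, 0.001, -0.0]
ft_force: [-0.2, -0.0, -0.6]
width: 87.9
grasp_force: 0.0
```

```bash
python3 - <<'E'
from h import *
o=ctrl.get_obs();d=cams.get_image('wrist');save('w2',d['image'])
np.savez('v2',im=d['image'],p=o['ee_pos'],r=o['orientation'],m=d['mount'],K=d['camera_matrix'])
for t in ['cup','lid','knob_mid']:
    print(t,[(round(x['p'],2),np.round(x['rect'],1).tolist()) for x in cams.boxes_of('wrist',t)][:3])
E
```

```text
cup [(0.82, [492.8, 273.1, 101.9, 91.1])]
lid [(0.6, [181.9, 101.8, 251.6, 199.4])]
knob_mid [(0.71, [183.2, 100.0, 247.3, 199.9]), (0.36, [613.9, 63.7, 52.3, 127.4])]
```

View pics/w2.png

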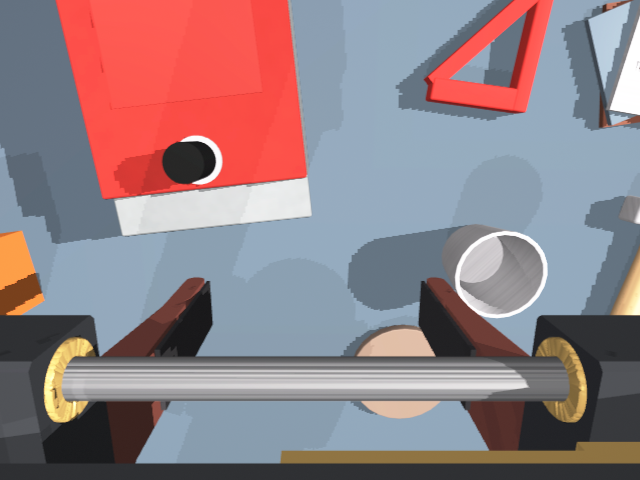

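Request:
{"name": "move_arm", "arguments": {"steps": [[[-0.5,-1,0],0,0],[[-0.5,-1,0],0,0],[[-0.5,-1,0],0,0],[[-0.5,-1,0],0,0],[[-0.5,-1,0],0,0],[[-0.5,-1,0],0,0],[[0,0,0],0,0],[[0,0,0],0,0]]}}

```text
t: 4.13
ee_pos: [398.9, -6.6, 262.9]
orientation: [3.141, 0.001, 0.001]
ft_force: [1.0, -0.7, 0.1]
width: 88.2
grasp_force: 0.0
```

```bash
python3 - <<'E'
from h import *
o=ctrl.get_obs();d=cams.get_image('wrist');save('w3',d['image'])
np.savez('v3',im=d['image'],p=o['ee_pos'],r=o['orientation'],m=d['mount'],K=d['camera_matrix'])
for t in ['stand','brush','lid']:
    print(t,[(round(x['p'],2),np.round(x['rect'],1).tolist()) for x in cams.boxes_of('wrist',t)][:4])
E
```

```text
stand [(0.92, [16.7, 189.3, 33.4, 91.7]), (0.67, [14.0, 55.9, 25.7, 58.4]), (0.56, [20.1, 301.7, 36.8, 28.0])]
brush []
lid [(0.98, [401.5, 52.4, 230.3, 98.1])]
```

View pics/w3.png

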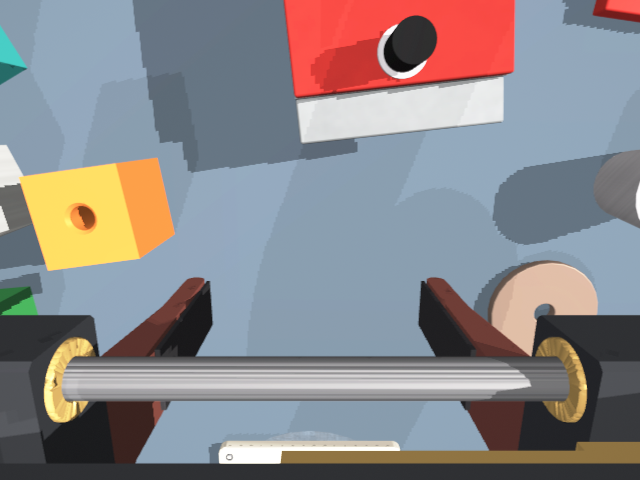

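Request:
{"name": "move_arm", "arguments": {"steps": [[[-0.35,-1,-0.3],0,0],[[-0.35,-1,-0.3],0,0],[[-0.35,-1,-0.3],0,0],[[-0.35,-1,-0.3],0,0],[[-0.35,-1,-0.3],0,0],[[-0.35,-1,-0.3],0,0],[[-0.35,-1,-0.3],0,0],[[-0.35,-1,-0.3],0,0],[[0,0,0],0,0],[[0,0,0],0,0]]}}

```text
t: 5.17
ee_pos: [329.7, 193.8, 322.9]
orientation: [-3.142, -0.003, -0.001]
ft_force: [0.1, -0.3, -0.3]
width: 87.9
grasp_force: 0.0
```

```bash
cat >> h.py <<'E'
def G(n):
    v=np.load(n+'.npz');return (v['K'],*campose('w',{'mount':v['m']},{'ee_pos':v['p'],'orientation':v['r']}))
def snap(n):
    o=ctrl.get_obs();d=cams.get_image('wrist');save('w'+n[1:],d['image'])
    np.savez(n,im=d['image'],p=o['ee_pos'],r=o['orientation'],m=d['mount'],K=d['camera_matrix']);return d['image'],o
E
python3 - <<'E'
from h import *
snap('v4')
for t in ['stand','brush']:
    print(t,[(round(x['p'],2),np.round(x['rect'],1).tolist()) for x in cams.boxes_of('wrist',t)][:4])
g={n:G(n) for n in ['v1','v2','v3']}
def T(l): 
    rs=[ray(*g[n],uv) for n,uv in l];p=tri(rs);print(p.round(1),[ (proj(*g[n],p)-uv).round(1).tolist() for n,uv in l])
T([('v1',(281,187)),('v2',(501,274))])
T([('v2',(183,163)),('v3',(414,40))])
T([('v2',(104,198)),('v3',(296,97))])
T([('v2',(307,177)),('v3',(513,73))])
T([('v2',(124,235)),('v3',(303,142))])
T([('v2',(311,215)),('v3',(503,121))])
T([('v2',(201,160)),('v3',(404,51))])
E
```

```text
stand [(0.9, [180.4, 124.2, 132.1, 117.9]), (0.81, [179.0, 263.8, 111.4, 104.3]), (0.65, [321.5, 133.3, 102.2, 101.7]), (0.57, [190.6, 22.9, 113.1, 45.7])]
brush [(0.93, [157.8, 126.4, 65.7, 35.5]), (0.2, [564.4, 31.9, 151.3, 63.9])]
[ 419.9 -326.9   67. ] [[0.0, -0.1], [-0.0, 0.1]]
[524.5 -68.9 143.4] [[-0.1, -0.1], [0.1, 0.2]]
[494.7   7.  103.7] [[0.3, 0.4], [-0.2, -0.5]]
[ 511.1 -151.1  102.9] [[0.1, 0.2], [-0.1, -0.2]]
[461.9   2.3  88.6] [[-0.1, -0.1], [0.1, 0.1]]
[ 478.3 -154.1   88. ] [[0.2, 0.4], [-0.2, -0.4]]
[524.7 -70.7 105.8] [[-0.4, -0.6], [0.3, 0.7]]
```

View pics/w4.png

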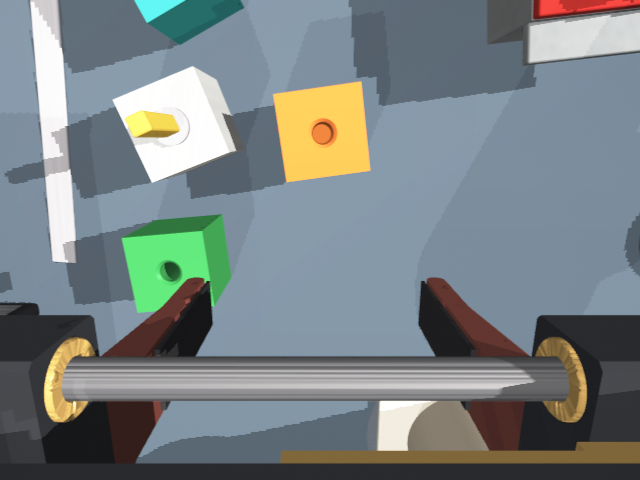

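Request:
{"name": "move_arm", "arguments": {"steps": [[[0.0,-0.9,0.2],0,0],[[0.0,-0.9,0.2],0,0],[[0.0,-0.9,0.2],0,0],[[0.0,-0.9,0.2],0,0],[[0.0,-0.9,0.2],0,0],[[0,0,0],0,0],[[0,0,0],0,0]]}}

```text
t: 5.9
ee_pos: [329.5, 305.3, 296.8]
orientation: [3.14, -0.0, -0.002]
ft_force: [-0.0, -0.1, -0.7]
width: 87.7
grasp_force: 0.0
```

```bash
python3 - <<'E'
from h import *
snap('v5');im=cv2.imread('pics/w5.png');cv2.imwrite('pics/w5c.png',cv2.resize(im[0:300,200:500],(600,600),interpolation=cv2.INTER_CUBIC))
g=G('v4')
for uv in [(114,101),(193,67),(238,150),(152,182)]: print(atz(ray(*g,uv),90).round(1))
print('collar',atz(ray(*g,(173,126)),96),'top',atz(ray(*g,(134,123)),166),ctrl.get_obs()['ee_pos'])
E
```

```text
[428.  375.5  90. ]
[456.7 301.8  90. ]
[384.7 265.1  90. ]
[355.  348.2  90. ]
collar [406.08842992 321.89615806  96.        ] top [406.66184339 327.46468267 166.        ] [329.48312243 304.79446972 297.11908017]
```

View pics/w5c.png

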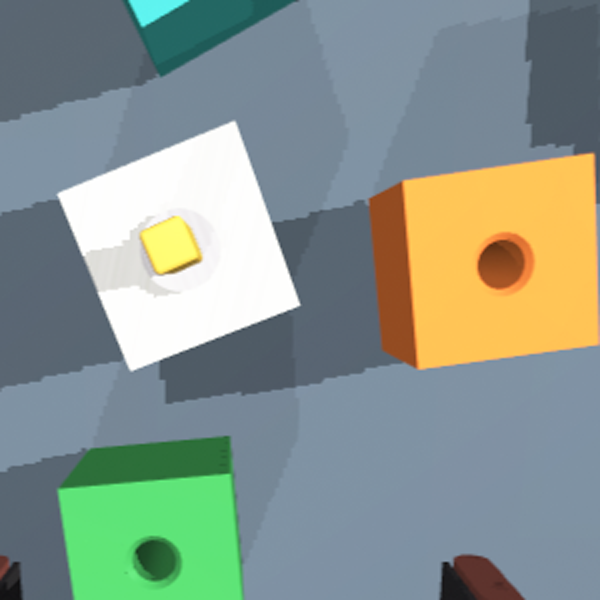

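```bash
python3 - <<'E'
from h import *
a,b=G('v4'),G('v5')
C4=[(114,101),(193,67),(238,150),(152,182)];C5=[(200+x/2,y/2) for x,y in [(58,193),(236,121),(299,305),(131,370)]]
P=[tri([ray(*a,u),ray(*b,v)]) for u,v in zip(C4,C5)];P=np.array(P);print(P.round(1),P.mean(0).round(1))
# v5-only at z=90
Q=np.array([atz(ray(*b,v),90) for v in C5]);print('v5@90',Q.mean(0).round(1),[np.degrees(np.arctan2(*(Q[(i+1)%4]-Q[i])[1::-1])).round(1) for i in range(4)],np.linalg.norm(Q-np.roll(Q,1,0),axis=1).round(1))
im=np.load('v5.npz')['im'];hsv=cv2.cvtColor(im,cv2.COLOR_RGB2HSV)
y=cv2.inRange(hsv,(22,120,225),(34,255,255));y[:, :260]=0;y[:,315:]=0;y[150:]=0
pts=np.argwhere(y)[:,::-1].astype(np.float32);r=cv2.minAreaRect(pts);print(r,len(pts))
bx=cv2.boxPoints(r);W=np.array([atz(ray(*b,p),166) for p in bx]);print('handle',W.mean(0),[np.degrees(np.arctan2(*(W[(i+1)%4]-W[i])[1::-1])).round(1) for i in range(4)],np.linalg.norm(W-np.roll(W,1,0),axis=1).round(1))
print('tri top',tri([ray(*a,(134,124)),ray(*b,(285.5,122))]),'collar',atz(ray(*b,(200+184/2,252/2)),96))
E
```

```text
[[429.  377.7  85.3]
 [457.  301.7  90.3]
 [382.6 271.3  56. ]
 [354.8 348.4  89.5]] [405.8 324.8  80.3]
v5@90 [406.  325.3  90. ] [np.float64(-69.5), np.float64(-159.7), np.float64(110.8), np.float64(20.9)] [79.7 80.1 79.3 79.3]
((284.7586669921875, 121.60344696044922), (23.766468048095703, 24.29169464111328), 66.80140686035156) 559
handle [406.49438578 325.02697425 166.        ] [np.float64(-68.0), np.float64(-156.5), np.float64(112.3), np.float64(22.7)] [15.5 16.4 15.5 16.6]
tri top [405.88219768 323.96314532 174.51341933] collar [405.09210333 323.72657314  96.        ]
```

Request:
{"name": "move_arm", "arguments": {"steps": [[[0.61,-0.16,0],0,0],[[0.61,-0.16,0],0,0],[[0.61,-0.16,0],0,0],[[0.61,-0.16,0],0,0],[[0.61,-0.16,0],0,0],[[0,0,0.5],-0.9,0],[[0,0,0.5],-0.9,0],[[0,0,0.5],-0.9,0],[[0,0,0.5],-0.9,0],[[0,0,0.5],-0.8,0],[[0,0,0],0,0],[[0,0,0],0,0]]}}

```text
t: 6.95
ee_pos: [405.6, 324.5, 235.1]
orientation: [3.084, 0.593, -0.002]
ft_force: [0.5, -0.1, -0.2]
width: 87.9
grasp_force: 0.0
```

Request:
{"name": "move_arm", "arguments": {"steps": [[[0,0,0.8],0,0],[[0,0,0.8],0,0],[[0,0,0.8],0,0],[[0,0,0.8],0,0],[[0,0,0.7],0,0],[[0,0,0.5],0,0],[[0,0,0.16],0,0],[[0,0,0],0,0.5],[[0,0,0],0,0.7],[[0,0,0],0,1],[[0,0,0],0,1],[[0,0,0],0,1],[[0,0,0],0,1],[[0,0,0],0,1]]}}

```text
t: 8.12
ee_pos: [405.6, 326.0, 121.5]
orientation: [-3.084, -0.599, -0.001]
ft_force: [-0.1, -0.3, 0.1]
width: 44.6
grasp_force: 0.0
```

Request:
{"name": "move_arm", "arguments": {"steps": [[[0,0,0],0,1],[[0,0,0],0,1],[[0,0,0],0,1],[[0,0,0],0,1],[[0,0,0],0,1],[[0,0,0],0,1],[[0,0,0],0,1],[[0,0,0],0,1]]}}

```text
t: 8.78
ee_pos: [405.4, 325.9, 121.1]
orientation: [3.084, 0.599, -0.0]
ft_force: [-0.5, -0.1, -1.8]
width: 15.7
grasp_force: 30.0
```

Request:
{"name": "move_arm", "arguments": {"steps": [[[0,0,-0.3],0,1],[[0,0,-0.5],0,1],[[0,0,-0.7],0,1],[[0,0,-0.7],0,1],[[0,0,-0.8],0,1],[[0,0,-0.8],0,1],[[0,0,-0.6],0,1],[[0,0,0],0.88,1],[[0,0,0],0.88,1],[[0,0,0],0.88,1],[[0,0,0],0.88,1],[[0,0,0],0.88,1],[[0,0.5,0],0,1],[[0,0.8,0],0,1],[[0,1,0],0,1],[[0,1,0],0,1],[[0,1,0],0,1],[[0,1,0],0,1],[[0,1,0],0,1],[[0,1,0],0,1]]}}

```text
t: 10.45
ee_pos: [404.8, 141.5, 231.4]
orientation: [3.141, 0.004, 0.0]
ft_force: [-0.4, -0.5, -0.5]
width: 15.7
grasp_force: 30.0
```

Request:
{"name": "move_arm", "arguments": {"steps": [[[0,1,0],0,1],[[0,1,0],0,1],[[0,1,0],0,1],[[0,1,0],0,1],[[0,1,0],0,1],[[0,1,0],0,1],[[0,1,0],0,1],[[0,1,0],0,1],[[0,1,0],0,1],[[0,1,0],0,1],[[0,1,0],0,1],[[0,1,0],0,1],[[0,1,0],0,1],[[0.1,1,0],0,1],[[0.2,1,0],0,1],[[0.2,1,0],0,1],[[0,0.5,0],0,1],[[0,0,0],0,1],[[0,0,0],0,1],[[0,0,0],0,1]]}}

```text
t: 12.12
ee_pos: [417.1, -268.1, 231.0]
orientation: [-3.141, -0.001, 0.001]
ft_force: [0.8, 1.2, -1.0]
width: 15.9
grasp_force: 30.0
```

Request:
{"name": "move_arm", "arguments": {"steps": [[[0.12,0.8,0],0,1],[[0,0.85,0],0,1],[[0,0.7,0],0,1],[[0,0,0.2],0,1],[[0,0,0.6],0,1],[[0,0,0.8],0,1],[[0,0,0.8],0,1],[[0,0,0.6],0,1],[[0,0,0.4],0,1],[[0,0,0],0,1],[[0,0,0],0,1],[[0,0,0],0,1]]}}

```text
t: 13.12
ee_pos: [421.4, -327.7, 147.0]
orientation: [3.141, 0.001, 0.001]
ft_force: [-0.0, -0.2, -0.9]
width: 16.4
grasp_force: 30.0
```

Request:
{"name": "move_arm", "arguments": {"steps": [[[0,0,0],0,1],[[0,0,0],0,1],[[0,0,-0.4],0,1],[[0,0,-0.8],0,1],[[0,0,-0.8],0,1],[[0,0,-0.8],0,1],[[0,0,-0.6],0,1],[[0.1,-0.6,0],0,1],[[0.2,-0.9,0],0,1],[[0.3,-1,0],0,1],[[0.3,-1,0],0,1],[[0.3,-1,0],0,1],[[0.3,-1,0],0,1],[[0.3,-1,0],0,1],[[0.3,-1,0],0,1],[[0.3,-1,0],0,1],[[0.2,-0.9,0],0,1],[[0.1,-0.6,0],0,1],[[0,0,0],0,1],[[0,0,0],0,1]]}}

```text
t: 14.78
ee_pos: [488.7, -77.5, 232.0]
orientation: [3.141, 0.003, 0.002]
ft_force: [1.3, -1.0, -1.3]
width: 16.0
grasp_force: 30.0
```

Request:
{"name": "move_arm", "arguments": {"steps": [[[0.04,-0.17,0.3],0,1],[[0,0,0.5],0,1],[[0,0,0.4],0,1],[[0,0,0.1],0,1],[[0,0,0],0,1],[[0,0,0],0,1],[[0,0,0.04],0,1],[[0,0,0.04],0,1],[[0,0,0],0,1]]}}

```text
t: 15.53
ee_pos: [489.6, -73.7, 196.9]
orientation: [3.141, -0.0, 0.001]
ft_force: [-0.7, -0.3, -0.9]
width: 15.7
grasp_force: 30.0
```

Request:
{"name": "move_arm", "arguments": {"steps": [[[0,0,0.04],0,1],[[0,0,0.04],0,1],[[0,0,0],0,1],[[0,0,0],0,1]]}}

```text
t: 15.87
ee_pos: [490.0, -73.7, 196.0]
orientation: [3.141, 0.0, 0.002]
ft_force: [-3.0, -0.9, 10.0]
width: 15.9
grasp_force: 30.0
```

Request:
{"name": "move_arm", "arguments": {"steps": [[[0,0,0],0,1],[[0,0,-0.2],0,1],[[0,0,-0.6],0,1],[[0,0,-0.6],0,1],[[-0.1,-0.5,0],0,1],[[-0.2,-0.9,0],0,1],[[-0.2,-1,0],0,1],[[-0.2,-1,0],0,1],[[-0.2,-1,0],0,1],[[-0.2,-1,0],0,1],[[-0.2,-1,0],0,1],[[-0.2,-1,0],0,1],[[-0.2,-1,0],0,1],[[-0.2,-1,0],0,1],[[-0.2,-1,0],0,1],[[-0.2,-1,0],0,1],[[-0.2,-1,0],0,1],[[-0.2,-1,0],0,1],[[-0.2,-1,0],0,1],[[-0.2,-0.8,0],0,1]]}}

```text
t: 17.53
ee_pos: [410.6, 308.5, 229.0]
orientation: [-3.141, -0.001, 0.001]
ft_force: [0.7, 0.6, -1.4]
width: 16.3
grasp_force: 30.0
```

Request:
{"name": "move_arm", "arguments": {"steps": [[[-0.2,-0.5,0],-0.88,1],[[0,0,0],-0.88,1],[[0,0,0],-0.88,1],[[0,0,0],-0.88,1],[[0,0,0],-0.88,1],[[0,0,0],0,1],[[0,0,0],0,1],[[0,0,0],0,1]]}}

```text
t: 18.2
ee_pos: [406.5, 319.0, 229.3]
orientation: [3.084, 0.596, -0.001]
ft_force: [0.6, 0.8, -0.4]
width: 15.5
grasp_force: 30.0
```

```bash
python3 - <<'E'
from h import *
o=ctrl.get_obs();snap('v6');p=o['ee_pos'];Rt=R.from_rotvec(o['orientation']).as_matrix();print(p)
print('to home, tool units',(Rt.T@(np.array([405.5,325.9,p[2]])-p)/25).round(2))
im=cv2.imread('pics/w6.png');cv2.imwrite('pics/w6c.png',im)
E
```

```text
[406.48883779 319.02795278 229.32515895]
to home, tool units [ 0.07 -0.27 -0.  ]
```

View pics/w6c.png

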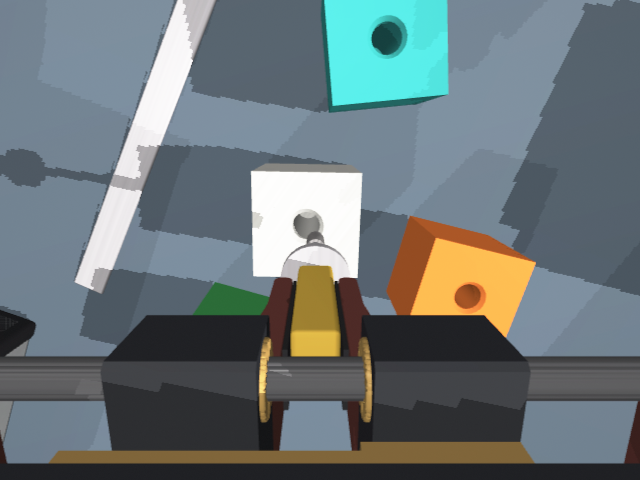

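```bash
python3 - <<'E'
from h import *
g=G('v6');p=np.load('v6.npz')['p']
print('hole',atz(ray(*g,(307,224.5)),90))
for h in (0,75,151): print(h,proj(*g,p+[0,0,-106+h]).round(1))
# stand corners
print(np.mean([atz(ray(*g,u),90) for u in [(252,172),(361,174),(357,277),(253,276)]],0))
im=cv2.imread('pics/w6.png');cv2.imwrite('pics/w6d.png',cv2.resize(im[180:360,240:400],(640,720),interpolation=cv2.INTER_CUBIC)[:600])
E
```

```text
hole [407.79865365 325.57659614  90.        ]
0 [314.5 240.3]
75 [314.5 277.9]
151 [314.4 358.9]
[406.09614274 325.89960636  90.        ]
```

View pics/w6d.png

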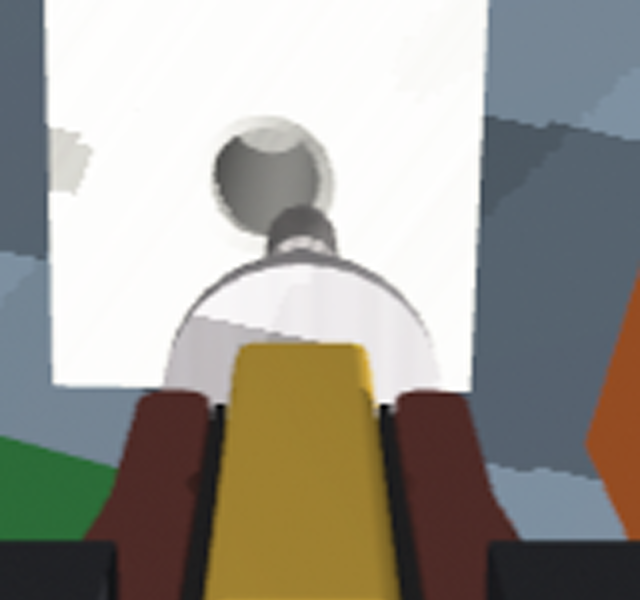

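Request:
{"name": "move_arm", "arguments": {"steps": [[[0.09,-0.27,0],0,1],[[0,0,0],0,1],[[0,0,0],0,1],[[0,0,0.4],0,1],[[0,0,0.5],0,1],[[0,0,0.5],0,1],[[0,0,0.5],0,1],[[0,0,0.4],0,1],[[0,0,0.2],0,1],[[0,0,0],0,1]]}}

```text
t: 19.08
ee_pos: [405.9, 325.4, 165.7]
orientation: [3.083, 0.599, -0.004]
ft_force: [0.2, -0.3, -0.5]
width: 15.9
grasp_force: 30.0
```

Tip is in the hole with no force; continue to 1–2 mm above seating, then release.

Request:
{"name": "move_arm", "arguments": {"steps": [[[0,0,0.5],0,1],[[0,0,0.5],0,1],[[0,0,0.4],0,1],[[0,0,0.2],0,1],[[0,0,0.05],0,1],[[0,0,0],0,1],[[0,0,0],0,1]]}}

```text
t: 19.67
ee_pos: [406.9, 326.3, 126.4]
orientation: [-3.084, -0.599, -0.001]
ft_force: [-0.1, 0.5, -0.3]
width: 16.1
grasp_force: 30.0
```

Request:
{"name": "move_arm", "arguments": {"steps": [[[0,0,0.08],0,1],[[0,0,0.04],0,1],[[0,0,0.04],0,1],[[0,0,0],0,1],[[0,0,0],0,1]]}}

```text
t: 20.08
ee_pos: [406.5, 326.0, 122.0]
orientation: [-3.084, -0.599, -0.0]
ft_force: [-0.0, -0.5, -1.6]
width: 16.1
grasp_force: 30.0
```

Request:
{"name": "move_arm", "arguments": {"steps": [[[0,0,0],0,0.7],[[0,0,0],0,0.5],[[0,0,0],0,0.3],[[0,0,0],0,0.3],[[0,0,0],0,0.3],[[0,0,0],0,0.3],[[0,0,0],0,0.3],[[0,0,0],0,0.3],[[0,0,-0.5],0,0.3],[[0,0,-0.8],0,0.3],[[0,0,-0.8],0,0.3],[[0,0,-0.8],0,0.3],[[0,0,-0.8],0,0.3],[[-0.5,0,-0.3],0,0.3],[[-1,0,0],0,0.3],[[-1,0,0],0,0.3],[[0,0,0],0,0.3],[[0,0,0],0,0.3]]}}

```text
t: 21.58
ee_pos: [348.0, 302.3, 222.2]
orientation: [-3.084, -0.6, -0.0]
ft_force: [-0.7, 0.6, 0.0]
width: 61.6
grasp_force: 0.0
```

```bash
python3 - <<'E'
from h import *
im,o=snap('v7');print(o['ee_pos'],o['t'],o['width'])
g=G('v7');q=[proj(*g,[406,325.5,z]).round(0).tolist() for z in (96,166)];print(q)
print([(round(x['p'],2),np.round(x['rect']).tolist()) for x in cams.boxes_of('wrist','brush')])
u,v=map(int,q[0]);x0=max(0,u-150);y0=max(0,v-120)
cv2.imwrite('pics/w7c.png',cv2.resize(im[y0:y0+240,x0:x0+300,::-1],(600,480)));print(x0,y0)
E
```

```text
[347.95253365 302.32870605 222.16181844] 21.5833 61.647894298194586
[[315.0, 144.0], [315.0, 146.0]]
[(0.84, [318.0, 140.0, 51.0, 50.0]), (0.45, [127.0, 119.0, 115.0, 238.0])]
165 24
```

View pics/w7c.png

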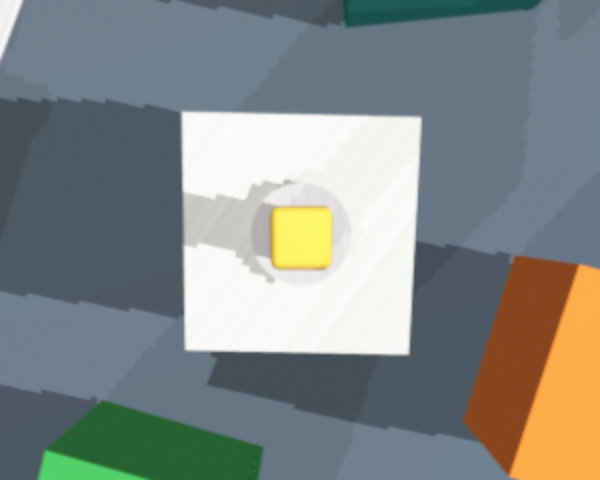

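Request:
{"name": "move_arm", "arguments": {"steps": [[[0,0,0],0.8,0.3],[[0,0,0],0.8,0.3],[[0,0,0],0.8,0.3],[[0,0,0],0.8,0.3],[[0.2,0.6,0],0,0.3],[[0.3,0.9,0],0,0.3],[[0.36,1,0],0,0.3],[[0.36,1,0],0,0.3],[[0.36,1,0],0,0.3],[[0.36,1,0],0,0.3],[[0.36,1,0],0,0.3],[[0.36,1,0],0,0.3],[[0.36,1,0],0,0.3],[[0.36,1,0],0,0.3],[[0.36,1,0],0,0.3],[[0.36,1,0],0,0.3],[[0.3,0.9,0],0,0.3],[[0.2,0.6,0],0,0.3],[[0,0,0],0,0.3],[[0,0,0],0,0.3]]}}

```text
t: 23.35
ee_pos: [497.7, -9.4, 221.6]
orientation: [-3.137, -0.161, 0.0]
ft_force: [-0.6, 0.1, -0.5]
width: 61.6
grasp_force: 0.0
```

```bash
python3 - <<'E'
from h import *
im,o=snap('v8');p=o['ee_pos'];Rt=R.from_rotvec(o['orientation']).as_matrix();print(p,o['t'],Rt[:2,0])
print('to knob',(Rt.T@(np.array([524.5,-69.5,114])-p)/25).round(2))
g=G('v8');print([proj(*g,[524.5,-69.5,z]).round(1).tolist() for z in (107,145)])
E
```

```text
[497.70540832  -9.35995004 221.60382742] 23.35 [0.99475734 0.10226332]
to knob [0.82 2.5  4.3 ]
[[406.9, 207.9], [420.9, 218.9]]
```

View pics/w8.png

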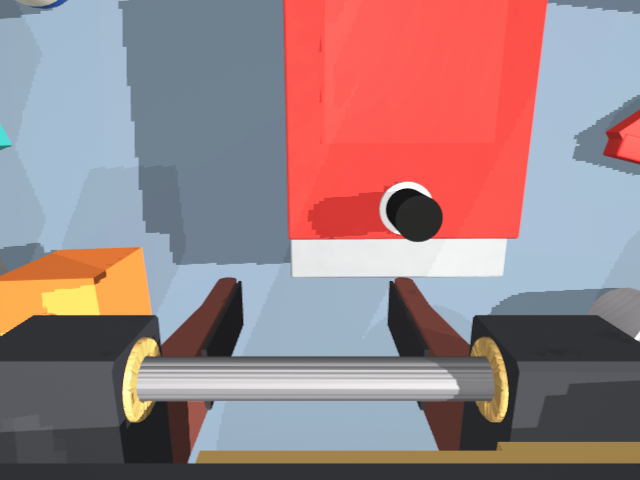

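Request:
{"name": "move_arm", "arguments": {"steps": [[[0.2,0.6,0],0,0.3],[[0.32,0.95,0],0,0.3],[[0.3,0.91,0],0,0.3],[[0,0,0],0,0.3],[[0,0,0.5],0,0.3],[[0,0,0.7],0,0.3],[[0,0,0.7],0,0.3],[[0,0,0.7],0,0.3],[[0,0,0.7],0,0.3],[[0,0,0.5],0,0.3],[[0,0,0.35],0,0.3],[[0,0,0.15],0,0.3],[[0,0,0],0,0.3],[[0,0,0],0,0.3]]}}

```text
t: 24.57
ee_pos: [523.9, -67.2, 114.8]
orientation: [3.137, 0.165, 0.001]
ft_force: [0.3, -0.2, -0.1]
width: 61.4
grasp_force: 0.0
```

Request:
{"name": "move_arm", "arguments": {"steps": [[[0,0.07,0],0,0.4],[[0,0,0],0,1],[[0,0,0],0,1],[[0,0,0],0,1],[[0,0,0],0,1],[[0,0,0],0,1],[[0,0,0],0,1],[[0,0,0],0,1],[[0,0,0],0,1],[[0,0,0],0,1],[[0,0,0],0,1],[[0,0,0],0,1],[[0,0,0],0,1]]}}

```text
t: 25.65
ee_pos: [523.8, -68.3, 114.6]
orientation: [-3.136, -0.163, 0.0]
ft_force: [-0.5, 5.8, 2.4]
width: 27.5
grasp_force: 30.0
```

Request:
{"name": "move_arm", "arguments": {"steps": [[[0,-0.04,-0.04],0,1],[[0.01,0,-0.04],0,1],[[0.01,0,-0.04],0,1],[[0.01,0,-0.04],0,1],[[0.01,0,-0.04],0,1],[[0,0,0],0,1],[[0,0,0],0,1]]}}

```text
t: 26.23
ee_pos: [524.4, -68.2, 118.1]
orientation: [-3.137, -0.164, 0.002]
ft_force: [5.8, 0.6, -17.7]
width: 27.3
grasp_force: 30.0
```

Request:
{"name": "move_arm", "arguments": {"steps": [[[0.03,0,-0.04],0,1],[[0.01,0,-0.04],0,1],[[0.01,0,-0.04],0,1],[[0.01,0,-0.04],0,1],[[0.01,0,-0.04],0,1],[[0.01,0,-0.04],0,1],[[0.01,0,-0.04],0,1],[[0.01,0,-0.04],0,1],[[0,0,0],0,1],[[0,0,0],0,1]]}}

```text
t: 27.07
ee_pos: [527.0, -68.0, 127.7]
orientation: [-3.137, -0.164, 0.001]
ft_force: [-1.0, 0.8, -3.9]
width: 27.3
grasp_force: 30.0
```

Broken free: the force has dropped to the lid's weight. I'll continue up to about 0.15 rad.

Request:
{"name": "move_arm", "arguments": {"steps": [[[0.01,0,-0.04],0,1],[[0.01,0,-0.04],0,1],[[0.01,0,-0.04],0,1],[[0.013,0,-0.04],0,1],[[0.013,0,-0.04],0,1],[[0.013,0,-0.04],0,1],[[0.013,0,-0.04],0,1],[[0.013,0,-0.04],0,1],[[0.013,0,-0.04],0,1],[[0.013,0,-0.04],0,1],[[0.013,0,-0.04],0,1],[[0.013,0,-0.04],0,1],[[0.013,0,-0.04],0,1],[[0,0,0],0,1],[[0,0,0],0,1],[[0,0,0],0,1],[[0,0,0],0,1]]}}

```text
t: 28.48
ee_pos: [531.7, -67.5, 140.6]
orientation: [-3.137, -0.164, -0.002]
ft_force: [3.2, 4.7, -5.6]
width: 27.6
grasp_force: 30.0
```

```bash
python3 - <<'E'
from h import *
d=cams.get_image('scene');o=ctrl.get_obs();print(o['t'],o['ee_pos'],o['ft_force'],o['grasp_force'],o['width'])
im=d['image'][120:360,60:500,::-1];cv2.imwrite('pics/s9.png',cv2.resize(im,(800,436)))
E
```

```text
28.5333 [531.6467653 -67.5052573 140.6252587] [ 2.34850548  4.43970998 -6.21096746] 29.998729526996613 27.353029421963992
```

View pics/s9.png

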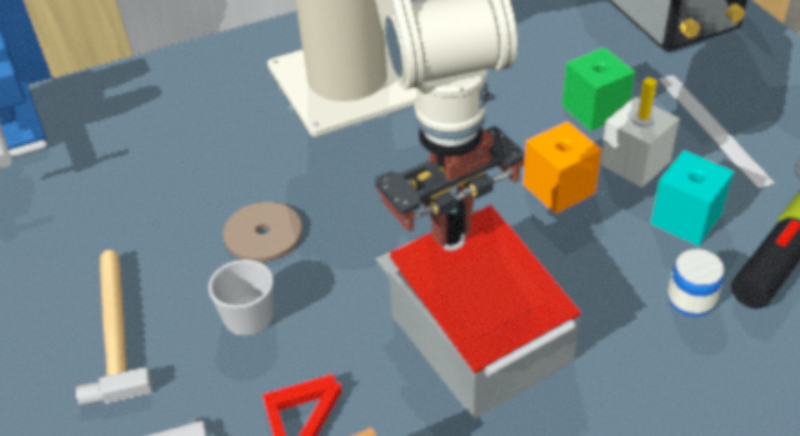

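The picture shows the lid slightly ajar with the knob at about (455,230) held in the fingers. The brush is upright in the white stand at (645,110), the cup is standing, and the bystanders are in place.

```bash
python3 -c "
from workcell import ctrl
print(ctrl.close_job())"
```

```text
the job is handed in; nothing more can be done
None
```

I handed the job in at about 28.5 s; no verdict came back. The brush was dipped, dabbed on the ledge and returned upright to its stand; the lid broke free and is held steady by the knob at about 0.15 rad (estimated from the TCP's rise), with nothing visibly displaced in the last picture.

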